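# Push a clock insert out of its turned body

### The job

The walnut clock's insert sits flush and tight in its recess and needs a new battery: set the clock face up over the stub dowel of the push-out block and press it down until it sits flat on the block, so that the dowel pokes the insert up through the hole in the underside. Then lift the insert out and set it down, not dropped, face up on the floor of the felt-lined tray, leaving the empty walnut body sitting on the block. Leave the other things on the bench where they are.

Things in the scene. Friction and masses are not known exactly. Their poses are not given: they have to be found in the camera images.
- clock: loose turned walnut body, a dark brown round block 66 mm across and 30 mm tall, 120 g; gripped round its outside. Origin: centre of its underside, z up through the face. An access hole 26 mm across runs through its 8 mm thick bottom into the recess (45 mm bore, 50 mm in the top 5 mm). It may stand right or left of the block
- insert: loose clock insert (brass bezel, white dial, black barrel), 90 g, 22 mm tall: bezel 48 mm across, 5 mm thick on top, barrel 43 mm across below. Origin: centre of its underside, z up through the dial. It starts face up in the clock body, 8 mm above the body's origin, bezel flush with the body's top so that nothing can be gripped. Rubber strips hold it with about 10 N
- clock_mouth (a point): centre of the clock body's top face, 30 mm above its underside. The strips let go once the insert has risen about 8 mm; with the body pressed fully onto the block the insert stands loose on the dowel, 12 mm proud, its bezel 7 to 12 mm above this face, and can be lifted by the bezel
- block: fixed push-out block: dark hardwood square 110 x 110 mm, 24 mm thick, screwed to the bench. Origin: centre of its underside. From the middle of its top rises a pale stub dowel 16 mm across and 20 mm tall with a leather cap
- dowel_tip (a point): centre of the dowel's flat top, 44 mm above the bench and 20 mm above the block's top face
- tray: fixed wooden tray lined with green felt, 170 (x) x 140 (y) x 20 mm outside, walls and floor 6 mm thick, felt surface 6 to 7 mm above the bench. Origin: centre of its underside. It may lie to the left or to the right of the block, on the side away from the clock
- turned_box: bystander, loose: pale turned wooden lidded box with a small finial, 62 mm across, 68 mm tall; origin under its centre
- glue: bystander, loose: cream glue bottle with an orange cap, 56 mm across, 160 mm tall; origin under its centre
- wax: bystander, loose: low metal tin of wax with a green band, 72 mm across, 55 mm tall; origin under its centre
- mallet: bystander, loose: round oak carver's mallet standing on its head, 90 mm across, 222 mm tall; origin under its centre
- caliper: bystander, loose: steel caliper lying flat, 235 mm long, 9 mm thick; origin under the middle of its beam
- live_centre: bystander, loose: steel lathe live centre lying down, 38 mm across, 128 mm long; origin under the end of its shank
- blank: bystander, loose: square wooden turning blank lying flat, 45 x 200 x 45 mm with one red-painted end; origin under its centre
Not all that is in view belongs to the job. There is more than one size of the insert; the job needs the smallest.

How it is judged:
By the outcome, as a careful person would: the job done as asked, in the order asked, and still so for the second after the job is handed in, with the robot touching nothing.
It also fails if it takes over 54 s, if anything falls off the work surface, if the arm or the gripper's body presses on something with over 40 N, if the wrist force passes 120 N, or if a joint passes its speed limit or range.

### The arm

A 7-joint arm with a two-finger parallel gripper is mounted at the origin on the work surface. World frame = base frame: x ahead of the robot, y to its left, z up, the work surface at z = 0. Lengths are in m, angles in rad, forces in N, time in s.
With the tool pointing down it reaches from about 0.4 to 0.875 m from the base axis. Payload 6.5 kg.
Tool frame: the origin (TCP) lies between the finger pads; the fingertips stand 8 mm ahead of it and the grasp point (between the pads) lies 11 mm behind it; z points along the fingers, x is the direction in which the jaws open and shut, and the axes are right-handed (so a half turn about z gives the same grasp; the last joint's range is limited). The gripper opens to 88 mm and grips with 3 to 60 N. Pads are 18 mm wide; open, the fingers measure 123 mm over their backs; the gripper's body (75 mm by 187 mm) begins 45 mm behind the grasp point.
Start: joints at [-1.197, 0.536, -0.004, 1.538, 0.003, 1.067, -0.071], TCP at [0.277, 0.588, 0.247] pointing down, gripper open.
Joint ranges: [-2.7, 2.7], [-0.37, 2.16], [-1.27, 1.26], [0.24, 2.4], [-1.31, 4.45], [0.19, 1.91], [-2.76, 2.76]. Speed limits (rad/s): [2.39, 2.39, 3.14, 3.14, 3.14, 3.14, 3.14].

### API

Orientations are given as [roll, pitch, yaw] about the fixed x, y, z axes, in that order (R = Rz(yaw) Ry(pitch) Rx(roll)).
In Python, from plant import telemetry, imaging, env gives the robot as it stands.
- The arm moves only by the shell command python3 -m jog 'ROWS' [OPENING] [FORCE]. ROWS is JSON, a list of rows, each a list of 6 numbers: the shift along the tool's x, y, z as a fraction of full scale, then the turn, a rotation vector about the tool's x, y, z as a fraction of full scale. In form: [[tx, ty, tz, wx, wy, wz], ...]. A call has exactly 10 rows; each row is the pose to reach, as a shift and turn from the pose commanded when the call began, along the tool's axes at that moment; what a row does not reach only later rows make up. Full scale, the value 1, is 100 mm for a shift and pi/4 rad for a turn. A row lasts 1/10 s, in which the tool goes at most 50 mm and 8.59 degrees, less where a joint would pass 70% of its speed; a pose out of reach is approached as far as the arm can. A call with a number of a shift or a turn outside -1 to 1 is refused whole. A call with a gripper value outside its range is refused whole. OPENING is the gripper's target within -1 to 1 (shut at 1, half-way at 0, fully open at -1), set as the call begins (- or left out, the last holds). The fingers move at their own pace and stop on an object; FORCE is the grip in N (left out, the last holds). Time passes only in rows, so rows that repeat a pose let the fingers close, or fill a call up. It gives the time, the measured TCP pose, the force and the opening at its end, in the units of the state.
- telemetry.observe(): the state, without advancing time (a new reading comes with each control period).
- imaging.get_image(name): name is "side" or "top" or "wrist"; returns a dict with "pixels" (420x560x3 uint8, red, green, blue), "K" (3x3 intrinsics, pixels), "dist" ([k1, k2, p1, p2, k3] as OpenCV has them; the pictures are not rectified), "extrinsics" (4x4, takes a point from world to camera coordinates). Camera axes: x right, y up, looking along -z (the intrinsics and any distortion apply to the point x, -y, -z); pixel columns grow to the right and rows downward; lengths in m; the calibration is good to about 2 mm. A picture is of the moment at which its call begins. There is no depth.
- env.job_done(): hands the job in, once; it reports no verdict.
The state is a dict: "clock": time; "joints": joint angles; "dq": joint speeds; "joint_efforts": joint torques, N m; "tcp_pos": TCP position; "eef_rot": TCP orientation; "ft_force": force on the tool from outside, world axes, zero at the start; "ft_torque": the same for the moment, N m; "opening": finger opening in m.
Only numpy, scipy, OpenCV 4.12 (cv2) and the standard library are available. Lean on these libraries where they do the work, as an engineer would, in place of code of your own. Each camera call takes 0.05 s, during which the arm holds its last target.

## Working session

There is one attempt and no reset: what is moved stays moved. The work goes in short steps, Python scripts to look and compute and a shell command to move; the robot and the scene stay as the last step left them, time stands still between calls to the robot, and variables do not carry over. Pictures are saved under pics/ and viewed, and the job is handed in when it is done.

```bash
ls; mkdir -p pics; python3 - <<'E'
from plant import telemetry, imaging, env
import cv2
s=telemetry.observe(); print({k:s[k] for k in ['clock','tcp_pos','eef_rot','opening','ft_force']})
for n in ['side','top','wrist']:
    d=imaging.get_image(n); cv2.imwrite(f'pics/a_{n}.png',d['pixels'][:,:,::-1])
    print(n,d['K'],d['dist'],d['extrinsics'])
E
```

```text
pics
{'clock': 0.0, 'tcp_pos': array([0.27650177, 0.5875979 , 0.24585413]), 'eef_rot': array([3.14145528e+00, 1.72428524e-03, 1.13108431e+00]), 'opening': 0.08817516460588477, 'ft_force': array([ 0.35953874, -0.3207979 , -0.1558891 ])}
side [[414.15008918   0.         276.22758054]
 [  0.         414.15008918 211.15630818]
 [  0.           0.           1.        ]] [-0.09683894  0.          0.          0.          0.        ] [[ 0.88416751 -0.46708719  0.00879594 -0.4747401 ]
 [ 0.2995762   0.58132573  0.7565147  -0.18557751]
 [-0.35847163 -0.66625066  0.65391753 -0.95308432]
 [ 0.          0.          0.          1.        ]]
top [[433.27918811   0.         278.67973997]
 [  0.         433.27918811 210.38527731]
 [  0.           0.           1.        ]] [-0.0662978  0.         0.         0.         0.       ] [[-3.93029764e-04 -9.99985753e-01  5.32346887e-03 -5.76664284e-03]
 [ 9.92638003e-01  2.54638754e-04  1.21118658e-01 -5.47648161e-01]
 [-1.21118288e-01  5.33188075e-03  9.92623761e-01 -1.30330007e+00]
 [ 0.00000000e+00  0.00000000e+00  0.00000000e+00  1.00000000e+00]]
wrist [[290.39507295   0.         282.32748126]
 [  0.         290.39507295 212.17770541]
 [  0.           0.           1.        ]] [-0.02531054  0.          0.          0.          0.        ] [[ 4.25797472e-01  9.04818192e-01 -7.43206933e-04 -6.49474808e-01]
 [-8.65506525e-01  4.07058076e-01 -2.91894122e-01  3.93744489e-02]
 [-2.63808584e-01  1.24931030e-01  9.56450348e-01 -3.90026515e-01]
 [ 0.00000000e+00  0.00000000e+00  0.00000000e+00  1.00000000e+00]]
```

View pics/a_top.png

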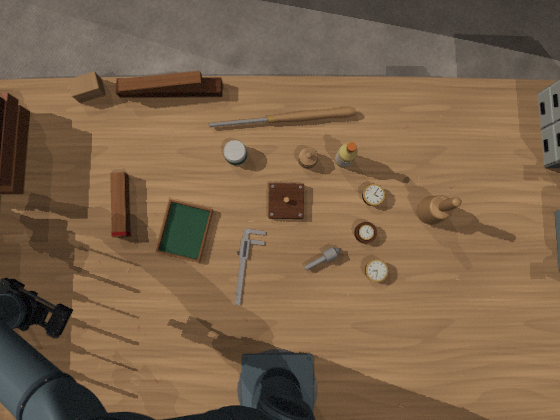

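View pics/a_side.png

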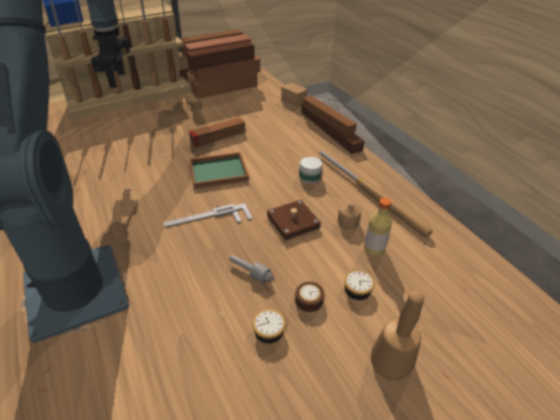

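View pics/a_wrist.png

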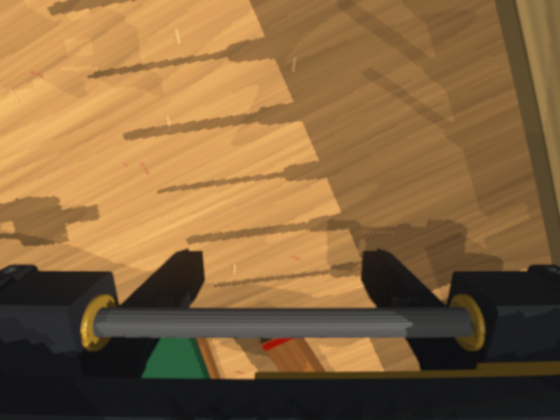

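In the top view there are three dials: (374,195), (366,232) and (376,271). Only (366,232) has a dark walnut ring around a smaller dial. The block is at (287,201) and the tray at (186,231). I'll confirm with a crop and measure.

```bash
cat > h.py <<'E'
import numpy as np, cv2
from plant import telemetry, imaging, env
F=np.diag([1,-1,-1.])
def ray(d,uv):
    p=cv2.undistortPoints(np.array([[uv]],float),d['K'],d['dist'])[0,0]
    E=d['extrinsics'];R=E[:3,:3];c=-R.T@E[:3,3]
    return c,R.T@(F@np.array([p[0],p[1],1.]))
def onz(d,uv,z):
    c,v=ray(d,uv); return c+v*(z-c[2])/v[2]
def proj(d,P):
    E=d['extrinsics'];q=F@(E[:3,:3]@np.array(P)+E[:3,3])
    return cv2.projectPoints(q.reshape(1,1,3),np.zeros(3),np.zeros(3),d['K'],d['dist'])[0][0,0]
def tri(a,ua,b,ub):
    c1,v1=ray(a,ua);c2,v2=ray(b,ub)
    A=np.stack([v1,-v2],1);t=np.linalg.lstsq(A,c2-c1,rcond=None)[0]
    p,q=c1+v1*t[0],c2+v2*t[1];return (p+q)/2,np.linalg.norm(p-q)
E
python3 - <<'E'
from h import *
im=cv2.imread('pics/a_top.png'); c=im[170:300,260:400]
cv2.imwrite('pics/b_top.png',cv2.resize(c,None,fx=5,fy=4.6,interpolation=cv2.INTER_CUBIC))
im=cv2.imread('pics/a_side.png'); c=im[190:350,240:400]
cv2.imwrite('pics/b_side.png',cv2.resize(c,None,fx=3.75,fy=3.75,interpolation=cv2.INTER_CUBIC))
E
```

```text
(no output)
```

View pics/b_top.png

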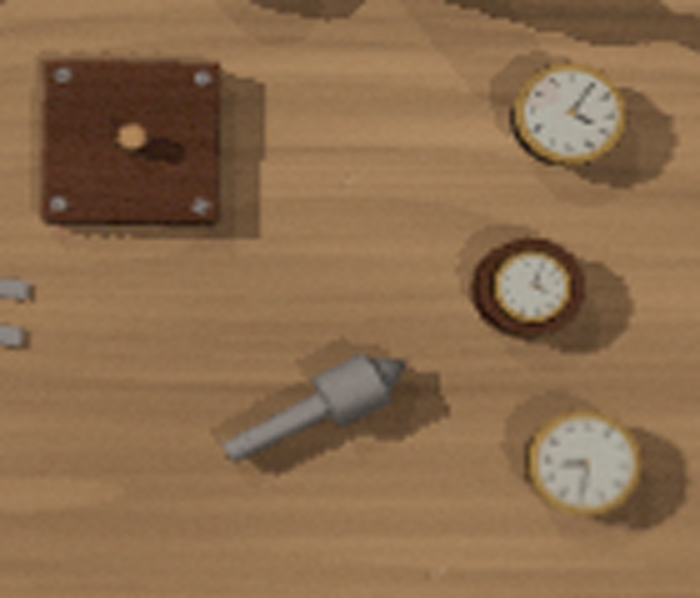

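View pics/b_side.png

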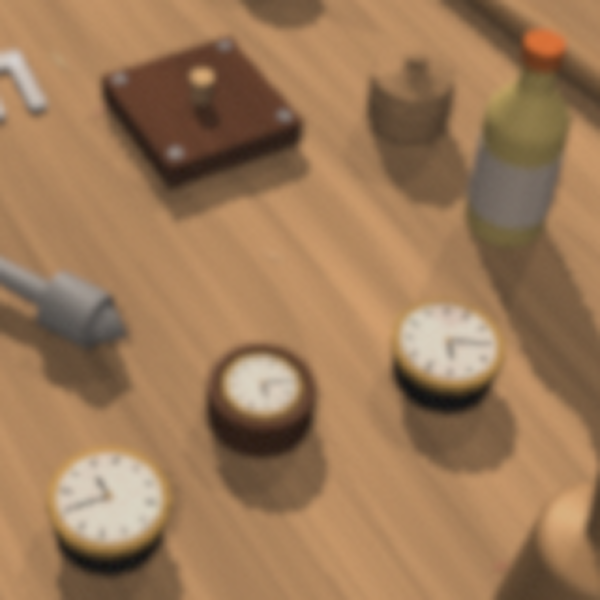

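The crop confirms it. The middle item (top ≈366,232; side ≈310,294) is the walnut body with the small flush dial. The other two are bare, larger inserts.

```bash
cat > m.py <<'E'
from h import *
def blob(m,near):
    n,l,st,ce=cv2.connectedComponentsWithStats(m.astype(np.uint8))
    i=1+np.argmin([np.linalg.norm(c-near)+(1000 if s[4]<8 else 0) for c,s in zip(ce[1:],st[1:])])
    return ce[i],st[i],(l==i).astype(np.uint8)
E
python3 - <<'E'
from m import *
D={n:imaging.get_image(n) for n in ['top','side']}
seeds={'top':dict(clock=(366.4,232.4),tip=(286.3,199.5),felt=(186,231),block=(287,201)),'side':dict(clock=(310,293),tip=(293.8,211),felt=(219,170),block=(293,219))}
R={}
for n in D:
    im=cv2.cvtColor(D[n]['pixels'],cv2.COLOR_RGB2BGR);h=cv2.cvtColor(im,cv2.COLOR_BGR2HSV);L=h[...,2];S=h[...,1]
    for k,s in seeds[n].items():
        x,y=map(int,s)
        print(n,k,h[y,x])
        m=dict(clock=(S<90)&(L>140),tip=(L>140),felt=(h[...,0]>60)&(h[...,0]<95)&(S>100),block=(L<100)&(S>100)&(h[...,0]<15))[k]
        c,st,mk=blob(m,np.array(s)); R[n,k]=c
        print('   ',c,st)
        z=dict(clock=.03,tip=.044,felt=.0065,block=.024)[k]
        print('   onz',onz(D[n],c,z))
        if k in('felt','block'):
            ct=max(cv2.findContours(mk,cv2.RETR_EXTERNAL,cv2.CHAIN_APPROX_NONE)[0],key=cv2.contourArea)
            r=cv2.minAreaRect(ct); b=cv2.boxPoints(r); P=np.array([onz(D[n],q,z) for q in b]); print('   rect',P[:,:2].round(4).tolist(),'mean',P.mean(0))
for k in ['clock','tip']: print(k,tri(D['top'],R['top',k],D['side'],R['side',k]))
E
```

```text
top clock [ 19  64 164]
    [366.06617647 231.83088235] [360 226  13  13 136]
   onz [ 0.48144565 -0.27548427  0.03      ]
top tip [ 15 123 172]
    [286.         199.21052632] [284 197   5   5  19]
   onz [ 0.58091059 -0.02823518  0.044     ]
top felt [66 90 74]
    [183.25584112 228.9228972 ] [160 203  49  54 856]
   onz [0.49224585 0.29348371 0.0065    ]
   rect [[0.4292, 0.3674], [0.5785, 0.3319], [0.5472, 0.2141], [0.3989, 0.2508]] mean [0.4884585  0.29107852 0.0065    ]
top block [ 15 128 165]
    [286.4892562 200.8107438] [ 268  183   39   39 1210]
   onz [ 0.57883849 -0.03019623  0.024     ]
   rect [[0.5192, 0.0278], [0.6379, 0.0242], [0.634, -0.0951], [0.5153, -0.0902]] mean [ 0.5765843  -0.03330131  0.024     ]
side clock [ 17  38 179]
    [309.48888889 292.01777778] [301 285  18  15 225]
   onz [ 0.47522307 -0.27520993  0.03      ]
side tip [ 16 118 195]
    [293.5 210. ] [291 208   6   5  26]
   onz [ 0.57389267 -0.02843678  0.044     ]
side felt [ 62  56 132]Traceback (most recent call last):
  File "<stdin>", line 11, in <module>
  File "m.py", line 4, in blob
    i=1+np.argmin([np.linalg.norm(c-near)+(1000 if s[4]<8 else 0) for c,s in zip(ce[1:],st[1:])])
        ~~~~~~~~~^^^^^^^^^^^^^^^^^^^^^^^^^^^^^^^^^^^^^^^^^^^^^^^^^^^^^^^^^^^^^^^^^^^^^^^^^^^^^^^^
    return _wrapfunc(a, 'argmin', axis=axis, out=out, **kwds)
    return _wrapit(obj, method, *args, **kwds)
    result = getattr(arr, method)(*args, **kwds)
ValueError: attempt to get argmin of an empty sequence
```

```bash
for i in 1 2 3 4 5; do python3 -m jog '[[-0.1,0.1,0,0,0,0],[-0.2,0.2,0,0,0,0],[-0.3,0.3,0,0,0,0],[-0.4,0.4,0,0,0,0],[-0.5,0.5,0,0,0,0],[-0.6,0.6,0,0,0,0],[-0.7,0.7,0,0,0,0],[-0.8,0.8,0,0,0,0],[-0.9,0.9,0,0,0,0],[-1,1,0,0,0,0]]' -1 | tail -c 400; done
```

```text
clock: 1.25
tcp_pos: [0.325, 0.454, 0.2467]
eef_rot: [3.142, 0.0, 1.131]
ft_force: [0.1, -0.1, 0.6]
opening: 0.0883
clock: 2.25
tcp_pos: [0.373, 0.3209, 0.2467]
eef_rot: [3.142, -0.0, 1.131]
ft_force: [-0.2, -0.1, 0.1]
opening: 0.0882
clock: 3.25
tcp_pos: [0.4208, 0.1879, 0.2467]
eef_rot: [3.142, -0.0, 1.131]
ft_force: [0.3, -0.2, 0.1]
opening: 0.088
clock: 4.25
tcp_pos: [0.4685, 0.0548, 0.2467]
eef_rot: [3.142, -0.0, 1.131]
ft_force: [0.1, 0.5, 0.5]
opening: 0.0883
clock: 5.25
tcp_pos: [0.5163, -0.0782, 0.2467]
eef_rot: [-3.142, -0.0, 1.131]
ft_force: [-0.5, 0.0, 0.5]
opening: 0.088
```

```bash
for i in 1 2; do python3 -m jog '[[-0.1,0.025,0.04,0,0,0],[-0.2,0.05,0.08,0,0,0],[-0.3,0.075,0.12,0,0,0],[-0.4,0.1,0.16,0,0,0],[-0.5,0.125,0.2,0,0,0],[-0.6,0.15,0.25,0,0,0],[-0.7,0.175,0.3,0,0,0],[-0.8,0.2,0.35,0,0,0],[-0.9,0.225,0.4,0,0,0],[-0.97,0.25,0.45,0,0,0]]' | tail -c 400; done
python3 - <<'E'
from h import *
for n in ['wrist','top']:
    d=imaging.get_image(n); cv2.imwrite(f'pics/c_{n}.png',d['pixels'][:,:,::-1])
    np.savez(f'c_{n}.npz',**d)
    E=d['extrinsics'];print(-E[:3,:3].T@E[:3,3])
    for P in ([.4785,-.2755,.03],[.577,-.0283,.044]): print(n,proj(d,P))
E
```

```text
clock: 6.25
tcp_pos: [0.4973, -0.1767, 0.2013]
eef_rot: [3.142, 0.0, 1.13]
ft_force: [-0.1, -0.5, 0.4]
opening: 0.0881
clock: 7.25
tcp_pos: [0.4786, -0.2751, 0.1563]
eef_rot: [3.142, 0.0, 1.13]
ft_force: [-0.4, -0.2, -0.1]
opening: 0.0882
[ 0.40975481 -0.24254444  0.29441088]
wrist [281.66304351 207.71489888]
wrist [573.51676448 194.81210834]
[3.85760637e-01 1.32193232e-03 1.36004773e+00]
top [366.09357464 232.7839608 ]
top [286.02429355 200.47129319]
```

View pics/c_wrist.png

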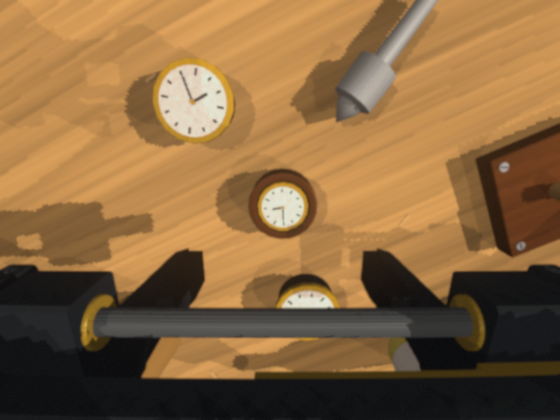

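The wrist view shows the walnut clock's dial at about (283,206), the block's dowel at about (540,190), and the live centre's tip at (340,115).

```bash
python3 - <<'E'
from m import *
d=dict(np.load('c_wrist.npz'));h=cv2.cvtColor(d['pixels'],cv2.COLOR_RGB2HSV)
c,st,mk=blob((h[...,1]<90)&(h[...,2]>140),np.array((283.,206)));print(c,st,onz(d,c,.03))
dark=((h[...,1]>90)&(h[...,2]<110)); 
for t in(60,70,80,90,100,110): 
    c2,s2,_=blob(h[...,2]<t,np.array((283.,206))); print(t,c2,s2)
c2,st2,_=blob((h[...,0]<25)&(h[...,2]>120)&(np.indices(h.shape[:2])[1]>515),np.array((540.,190)));print(c2,st2,onz(d,c2,.044))
E
python3 - <<'E'
import cv2
im=cv2.imread('pics/c_wrist.png')[130:260,460:560];cv2.imwrite('pics/c_crop.png',cv2.resize(im,None,fx=4,fy=4))
E
```

```text
[282.45634629 206.60308144] [ 262  187   42   41 1363] [ 0.47783018 -0.27435333  0.03      ]
60 [300.89354839 281.20645161] [280 275  47  20 310]
70 [274.7  172.38] [262 170  28   9  50]
80 [298.125 227.125] [295 225   7   5   8]
90 [307.45652174 204.10869565] [302 188   9  33  46]
100 [292.74657534 207.24200913] [256 178  57  59 438]
110 [280.19291588 199.16129032] [ 248  169   67   68 1581]
[522.73684211 244.42105263] [521 242   4   6  19] [ 0.60551873 -0.08176282  0.044     ]
```

View pics/c_crop.png

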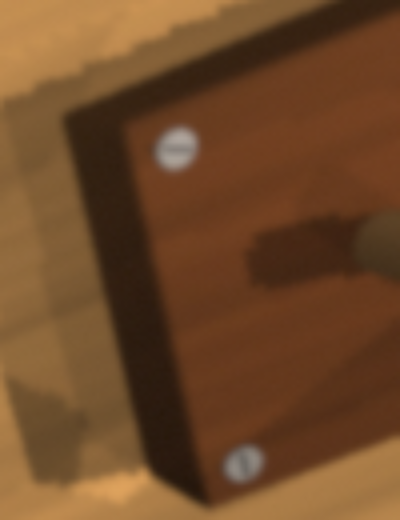

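```bash
python3 -m jog '[[0,0,0.1,0,0,0],[0,0,0.2,0,0,0],[0,0,0.3,0,0,0],[0,0,0.4,0,0,0],[0,0,0.5,0,0,0],[0,0,0.6,0,0,0],[0,0,0.7,0,0,0],[0,0,0.8,0,0,0],[0,0,0.9,0,0,0],[0,0,1,0,0,0]]'
python3 -m jog '[[0,0,0.05,0,0,0],[0,0,0.1,0,0,0],[0,0,0.15,0,0,0],[0,0,0.2,0,0,0],[0,0,0.25,0,0,0],[0,0,0.3,0,0,0],[0,0,0.35,0,0,0],[0,0,0.4,0,0,0],[0,0,0.44,0,0,0],[0,0,0.44,0,0,0]]'
python3 -m jog '[[0,0,0,0,0,0],[0,0,0,0,0,0],[0,0,0,0,0,0],[0,0,0,0,0,0],[0,0,0,0,0,0],[0,0,0,0,0,0],[0,0,0,0,0,0],[0,0,0,0,0,0],[0,0,0,0,0,0],[0,0,0,0,0,0]]' 1 50
```

```text
clock: 8.35
tcp_pos: [0.479, -0.274, 0.0559]
eef_rot: [3.141, -0.0, 1.131]
ft_force: [-0.3, 0.9, -0.2]
opening: 0.0882
clock: 9.35
tcp_pos: [0.4786, -0.2738, 0.0122]
eef_rot: [-3.141, -0.0, 1.131]
ft_force: [-0.0, 0.2, -0.3]
opening: 0.0882
clock: 10.35
tcp_pos: [0.4791, -0.2742, 0.0129]
eef_rot: [3.141, 0.0, 1.131]
ft_force: [-0.3, -0.1, 4.9]
opening: 0.0653
```

```bash
python3 -m jog '[[0,0,-0.1,0,0,0],[0,0,-0.2,0,0,0],[0,0,-0.3,0,0,0],[0.1,0,-0.4,0,0,0],[0.2,0,-0.5,0,0,0],[0.3,0,-0.6,0,0,0],[0.4,0,-0.7,0,0,0],[0.5,0,-0.7,0,0,0],[0.6,0,-0.7,0,0,0],[0.7,0,-0.7,0,0,0]]'
python3 -m jog '[[0.1,0,0,0,0,0],[0.2,0,0,0,0,0],[0.3,0,0,0,0,0],[0.4,0,0,0,0,0],[0.5,0,0,0,0,0],[0.6,0,0,0,0,0],[0.7,0,0,0,0,0],[0.8,0,0,0,0,0],[0.9,0,0,0,0,0],[0.9,0,0,0,0,0]]'
python3 - <<'E'
from h import *
for n in ['wrist','top']:
    d=imaging.get_image(n); cv2.imwrite(f'pics/d_{n}.png',d['pixels'][:,:,::-1])
    np.savez(f'd_{n}.npz',**d)
    print(n,proj(d,[.577,-.0274,.044]))
E
```

```text
clock: 11.35
tcp_pos: [0.5088, -0.2095, 0.0823]
eef_rot: [-3.141, 0.0, 1.131]
ft_force: [0.1, -0.4, -2.1]
opening: 0.0653
clock: 12.35
tcp_pos: [0.548, -0.1271, 0.0827]
eef_rot: [3.142, -0.001, 1.133]
ft_force: [0.4, 0.6, -1.9]
opening: 0.0651
wrist [440.23081411 221.36041454]
top [285.73107821 200.47116796]
```

View pics/d_wrist.png

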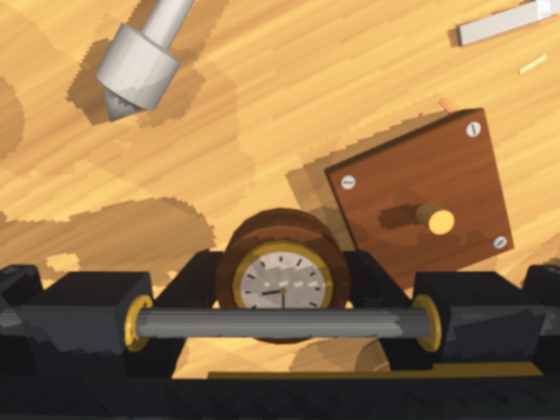

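The wrist view shows the dowel cap at (441,222), within 1 px of the prediction (440,221). The clock is held level with its dial pivot at about (282,290).

```bash
python3 - <<'E'
from m import *
d=dict(np.load('d_wrist.npz'));s=telemetry.observe();t=np.array(s['tcp_pos']);print(t)
print(onz(d,(282,290.5),t[2]+.0175), proj(d,[t[0],t[1],t[2]+.0175]))
h=cv2.cvtColor(d['pixels'],cv2.COLOR_RGB2HSV)
c,st,mk=blob((h[...,2]>215)&(h[...,0]<28),np.array((441.,222)));print(c,st,onz(d,c,.044))
tgt=onz(d,(441,222),.044)
y=1.131;ex=np.array([np.cos(y),np.sin(y)]);ey=np.array([np.sin(y),-np.cos(y)])
dd=(tgt-t)[:2];print(tgt,dd@ex,dd@ey)
E
```

```text
[ 0.5470457  -0.12919717  0.08271139]
[ 0.54745653 -0.12689458  0.10021139] [277.23935618 291.61533008]
[441.15665236 221.89484979] [429 210  25  24 466] [ 0.57761625 -0.02694881  0.044     ]
[ 0.57764256 -0.02706234  0.044     ] 0.10544229052019344 -0.015799218641881965
```

```bash
python3 -m jog '[[0.1,-0.015,0,0,0,0],[0.2,-0.03,0,0,0,0],[0.3,-0.045,0,0,0,0],[0.4,-0.06,0,0,0,0],[0.5,-0.075,0,0,0,0],[0.6,-0.09,0,0,0,0],[0.7,-0.105,0,0,0,0],[0.8,-0.12,0,0,0,0],[0.9,-0.14,0,0,0,0],[1,-0.157,0,0,0,0]]'
python3 -m jog '[[0.02,0,0,0,0,0],[0.045,0,0.02,0,0,0],[0.045,0,0.04,0,0,0],[0.045,0,0.06,0,0,0],[0.045,0,0.08,0,0,0],[0.045,0,0.10,0,0,0],[0.045,0,0.12,0,0,0],[0.045,0,0.14,0,0,0],[0.045,0,0.15,0,0,0],[0.045,0,0.15,0,0,0]]'
python3 - <<'E'
from h import *
for n in ['wrist','side']:
    d=imaging.get_image(n); cv2.imwrite(f'pics/e_{n}.png',d['pixels'][:,:,::-1] if n=='wrist' else cv2.resize(d['pixels'][140:290,200:400,::-1],None,fx=4,fy=4,interpolation=2))
P=np.mean([telemetry.observe()['tcp_pos'] for _ in range(5)],0);print(P)
E
```

```text
clock: 13.45
tcp_pos: [0.5756, -0.0312, 0.0827]
eef_rot: [-3.142, 0.0, 1.131]
ft_force: [-1.2, 0.4, -2.2]
opening: 0.0651
clock: 14.45
tcp_pos: [0.5772, -0.0279, 0.0676]
eef_rot: [-3.141, 0.0, 1.131]
ft_force: [-0.0, -0.6, -2.8]
opening: 0.0654
[ 0.57740658 -0.02795383  0.06776545]
```

View pics/e_side.png

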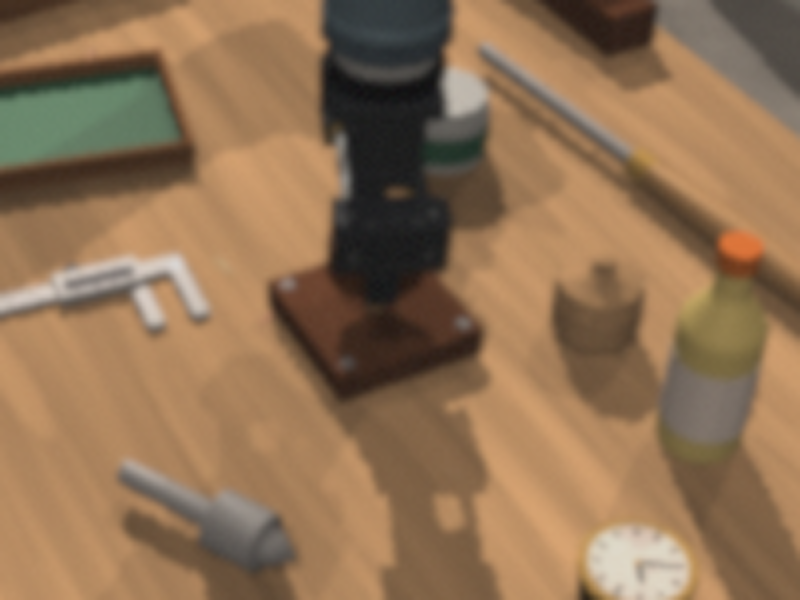

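The clock hangs over the dowel. I'll lower it in stages and watch the force.

```bash
python3 -m jog '[[0,0,0.02,0,0,0],[0,0,0.04,0,0,0],[0,0,0.06,0,0,0],[0,0,0.08,0,0,0],[0,0,0.1,0,0,0],[0,0,0.12,0,0,0],[0,0,0.14,0,0,0],[0,0,0.16,0,0,0],[0,0,0.17,0,0,0],[0,0,0.17,0,0,0]]' - 60
python3 - <<'E'
from plant import telemetry
import numpy as np
print(np.mean([telemetry.observe()['tcp_pos'] for _ in range(5)],0),telemetry.observe()['ft_force'])
E
```

```text
clock: 15.55
tcp_pos: [0.5772, -0.0279, 0.0506]
eef_rot: [-3.141, 0.0, 1.131]
ft_force: [0.3, 0.0, -2.3]
opening: 0.0654
[ 0.57724828 -0.02794601  0.05056239] [ 0.29057052  0.02779009 -2.33579061]
```

The dowel is in the hole with no contact force. Now I'll press.

```bash
python3 -m jog '[[0,0,0.015,0,0,0],[0,0,0.03,0,0,0],[0,0,0.045,0,0,0],[0,0,0.06,0,0,0],[0,0,0.075,0,0,0],[0,0,0.09,0,0,0],[0,0,0.105,0,0,0],[0,0,0.12,0,0,0],[0,0,0.13,0,0,0],[0,0,0.135,0,0,0]]'
```

```text
clock: 16.55
tcp_pos: [0.5774, -0.028, 0.037]
eef_rot: [3.141, 0.0, 1.131]
ft_force: [0.7, -0.3, -1.4]
opening: 0.065
```

```bash
python3 -m jog '[[0,0,0.003,0,0,0],[0,0,0.006,0,0,0],[0,0,0.009,0,0,0],[0,0,0.012,0,0,0],[0,0,0.015,0,0,0],[0,0,0.018,0,0,0],[0,0,0.02,0,0,0],[0,0,0.02,0,0,0],[0,0,0.02,0,0,0],[0,0,0.02,0,0,0]]'
python3 - <<'E'
from h import *
d=imaging.get_image('wrist'); cv2.imwrite('pics/f_wrist.png',d['pixels'][:,:,::-1])
P=np.mean([telemetry.observe()['tcp_pos'] for _ in range(5)],0);print(P)
E
```

```text
clock: 17.55
tcp_pos: [0.5775, -0.028, 0.0369]
eef_rot: [-3.141, -0.001, 1.131]
ft_force: [-5.0, 0.6, 17.7]
opening: 0.0648
[ 0.57749117 -0.02793927  0.03687841]
```

View pics/f_wrist.png

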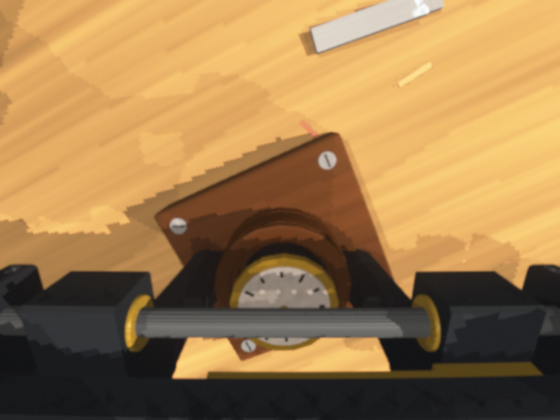

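Body is seated on the block (17.7 N reaction at the expected height) and the insert stands proud. I'll open, rise so the tips clear the body's face, and grip the bezel.

```bash
python3 -m jog '[[0,0,-0.01,0,0,0],[0,0,-0.015,0,0,0],[0,0,-0.015,0,0,0],[0,0,-0.015,0,0,0],[0,0,-0.015,0,0,0],[0,0,-0.015,0,0,0],[0,0,-0.015,0,0,0],[0,0,-0.015,0,0,0],[0,0,-0.015,0,0,0],[0,0,-0.015,0,0,0]]' -1 20
python3 -m jog '[[0,0,-0.03,0,0,0],[0,0,-0.06,0,0,0],[0,0,-0.09,0,0,0],[0,0,-0.12,0,0,0],[0,0,-0.15,0,0,0],[0,0,-0.18,0,0,0],[0,0,-0.21,0,0,0],[0,0,-0.24,0,0,0],[0,0,-0.26,0,0,0],[0,0,-0.27,0,0,0]]'
python3 - <<'E'
from h import *
for n in ['wrist','side']:
    d=imaging.get_image(n); cv2.imwrite(f'pics/g_{n}.png',d['pixels'][:,:,::-1] if n=='wrist' else cv2.resize(d['pixels'][160:260,240:360,::-1],None,fx=6,fy=6,interpolation=2))
P=np.mean([telemetry.observe()['tcp_pos'] for _ in range(5)],0);print(P)
E
```

```text
clock: 18.6
tcp_pos: [0.5774, -0.0279, 0.0367]
eef_rot: [3.142, -0.0, 1.131]
ft_force: [1.0, 0.2, 0.8]
opening: 0.0882
clock: 19.6
tcp_pos: [0.5775, -0.0279, 0.064]
eef_rot: [3.141, -0.0, 1.131]
ft_force: [1.3, 0.4, 0.0]
opening: 0.0881
[ 0.5774321  -0.02795916  0.06384075]
```

View pics/g_wrist.png

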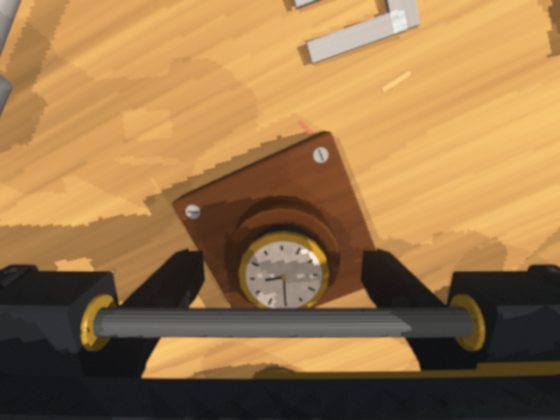

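View pics/g_side.png

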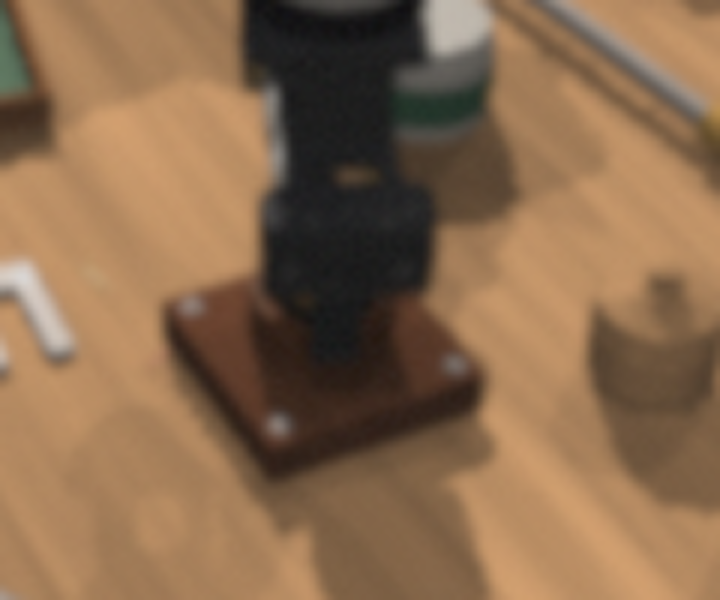

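The dial, proud of the body, is centred at about (283,272) in the wrist view. Check it against the TCP.

```bash
python3 - <<'E'
from h import *
d=imaging.get_image('wrist');t=np.mean([telemetry.observe()['tcp_pos'] for _ in range(5)],0)
im=d['pixels'];h=cv2.cvtColor(im,cv2.COLOR_RGB2HSV)
print(onz(d,(283.5,276),.066),t, [(onz(d,u,.066)[:2]).round(4) for u in ((238,272),(330,272),(284,229))])
E
python3 -m jog '[[0,0,0,0,0,0],[0,0,0,0,0,0],[0,0,0,0,0,0],[0,0,0,0,0,0],[0,0,0,0,0,0],[0,0,0,0,0,0],[0,0,0,0,0,0],[0,0,0,0,0,0],[0,0,0,0,0,0],[0,0,0,0,0,0]]' 1 20
```

```text
[ 0.57810509 -0.02739429  0.066     ] [ 0.57732873 -0.02796055  0.0637135 ] [array([ 0.5658, -0.0479]), array([ 0.5864, -0.0044]), array([ 0.5544, -0.016 ])]
clock: 20.75
tcp_pos: [0.5774, -0.0279, 0.0637]
eef_rot: [3.142, -0.0, 1.131]
ft_force: [0.1, -1.0, 0.0]
opening: 0.0469
```

```bash
python3 -m jog '[[0,0,-0.03,0,0,0],[0,0,-0.06,0,0,0],[0,0,-0.09,0,0,0],[0,0,-0.12,0,0,0],[0,0,-0.16,0,0,0],[0,0,-0.2,0,0,0],[0,0,-0.25,0,0,0],[0,0,-0.3,0,0,0],[0,0,-0.35,0,0,0],[0,0,-0.4,0,0,0]]' - 30
python3 - <<'E'
from h import *
d=imaging.get_image('wrist'); cv2.imwrite('pics/i_wrist.png',d['pixels'][:,:,::-1])
d=imaging.get_image('side'); cv2.imwrite('pics/i_side.png',cv2.resize(d['pixels'][160:260,240:360,::-1],None,fx=6,fy=6,interpolation=2))
E
```

```text
clock: 21.75
tcp_pos: [0.5774, -0.028, 0.1042]
eef_rot: [3.141, -0.0, 1.131]
ft_force: [0.5, -0.5, -1.4]
opening: 0.0466
```

View pics/i_side.png

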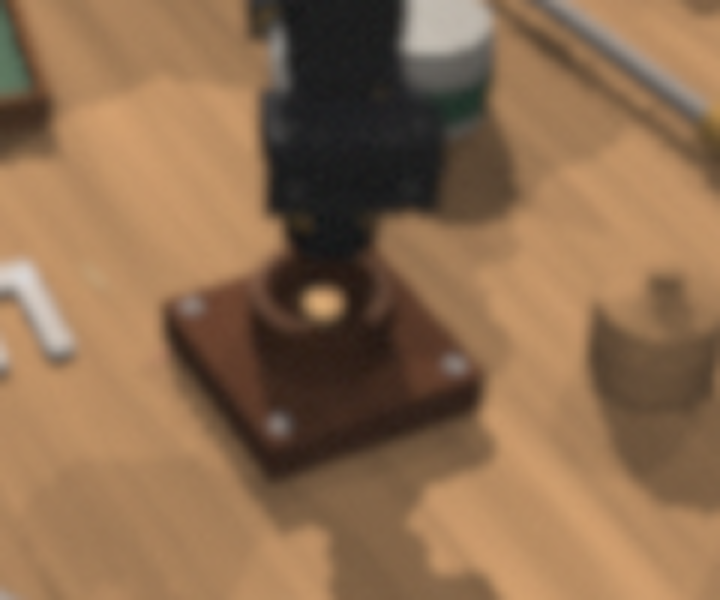

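View pics/i_wrist.png

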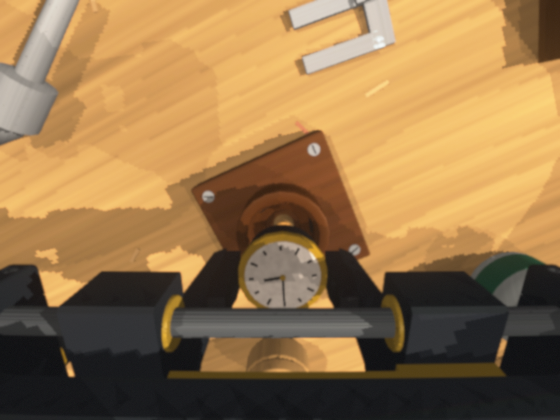

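The empty body stays flat on the block, with the dowel visible through its hole at side crop (323,303). The insert is in the grip, level. Now to the tray.

```bash
for i in 1 2; do python3 -m jog '[[0.09,-0.07,0,0,0,0],[0.18,-0.14,0,0,0,0],[0.27,-0.22,0,0,0,0],[0.36,-0.3,0,0,0,0],[0.45,-0.37,0,0,0,0],[0.54,-0.45,0,0,0,0],[0.63,-0.53,0,0,0,0],[0.72,-0.6,0,0,0,0],[0.81,-0.67,0,0,0,0],[0.9,-0.75,0,0,0,0]]'; done
python3 - <<'E'
from m import *
d=imaging.get_image('wrist'); cv2.imwrite('pics/j_wrist.png',d['pixels'][:,:,::-1]);np.savez('j_wrist.npz',**d)
P=np.mean([telemetry.observe()['tcp_pos'] for _ in range(5)],0);print(P,proj(d,[.489,.292,.0065]))
E
```

```text
clock: 22.85
tcp_pos: [0.5477, 0.0862, 0.1038]
eef_rot: [3.141, -0.0, 1.131]
ft_force: [-0.1, -0.3, -0.7]
opening: 0.0463
clock: 23.85
tcp_pos: [0.5182, 0.1996, 0.1037]
eef_rot: [3.141, -0.0, 1.131]
ft_force: [0.4, -0.7, -1.5]
opening: 0.0464
[0.51727263 0.20234186 0.10362827] [372.16083677 137.73603321]
```

View pics/j_wrist.png

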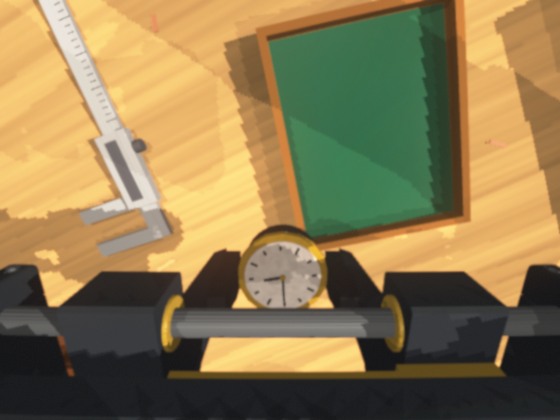

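```bash
python3 - <<'E'
from h import *
d=dict(np.load('j_wrist.npz'));
P=np.array([onz(d,u,.02) for u in ((258,32),(462,-5),(468,217),(310,250))]);print(P.round(4),P.mean(0),[np.linalg.norm(P[i]-P[i-1]).round(3) for i in range(4)])
u=P[1]-P[2];u/=np.linalg.norm(u);v=np.array([-u[1],u[0],0])
c=P[2]+u*.085+v*.07; c2=P[2]+u*.085-v*.07; print(u,c,c2)
t=np.array([.5173,.2015]);y=1.131
for c in (np.array([.489,.292]),P.mean(0)[:2]): dd=c[:2]-t;print(dd@[np.cos(y),np.sin(y)],dd@[np.sin(y),-np.cos(y)])
E
```

```text
[[0.3882 0.2429 0.02  ]
 [0.425  0.3757 0.02  ]
 [0.5786 0.3381 0.02  ]
 [0.5502 0.2103 0.02  ]] [0.48549939 0.29172871 0.02      ] [np.float64(0.165), np.float64(0.138), np.float64(0.158), np.float64(0.131)]
[-9.71356417e-01  2.37627253e-01  1.75588569e-16] [0.47937994 0.29029226 0.02      ] [0.51264775 0.42628216 0.02      ]
0.06983900325382372 -0.06413777065436865
0.06810312791726782 -0.06718975153313828
```

The wrist check puts the tray centre within 4 mm of the top-view value. I'll move over it and lower.

```bash
python3 -m jog '[[0.09,-0.08,0,0,0,0],[0.18,-0.16,0,0,0,0],[0.27,-0.25,0,0,0,0],[0.36,-0.34,0,0,0,0],[0.45,-0.42,0,0,0,0],[0.54,-0.5,0,0,0,0],[0.63,-0.59,0.05,0,0,0],[0.7,-0.66,0.13,0,0,0],[0.7,-0.66,0.22,0,0,0],[0.7,-0.66,0.3,0,0,0]]'
python3 -m jog '[[0,0,0.05,0,0,0],[0,0,0.1,0,0,0],[0,0,0.15,0,0,0],[0,0,0.2,0,0,0],[0,0,0.25,0,0,0],[0,0,0.3,0,0,0],[0,0,0.35,0,0,0],[0,0,0.4,0,0,0],[0,0,0.43,0,0,0],[0,0,0.45,0,0,0]]'
python3 - <<'E'
from h import *
d=imaging.get_image('side'); cv2.imwrite('pics/k_side.png',cv2.resize(d['pixels'][120:220,160:280,::-1],None,fx=6,fy=6,interpolation=2))
print([telemetry.observe()[k] for k in('tcp_pos','ft_force')])
E
```

```text
clock: 24.9
tcp_pos: [0.488, 0.2898, 0.0725]
eef_rot: [-3.141, 0.001, 1.131]
ft_force: [-0.1, -0.1, -1.0]
opening: 0.0464
clock: 25.9
tcp_pos: [0.4882, 0.2902, 0.0284]
eef_rot: [-3.141, 0.0, 1.131]
ft_force: [-0.9, 0.9, 0.5]
opening: 0.0462
[array([0.48818927, 0.2900781 , 0.02825232]), array([ 0.14286187, -0.3312843 , -0.9657284 ])]
```

View pics/k_side.png

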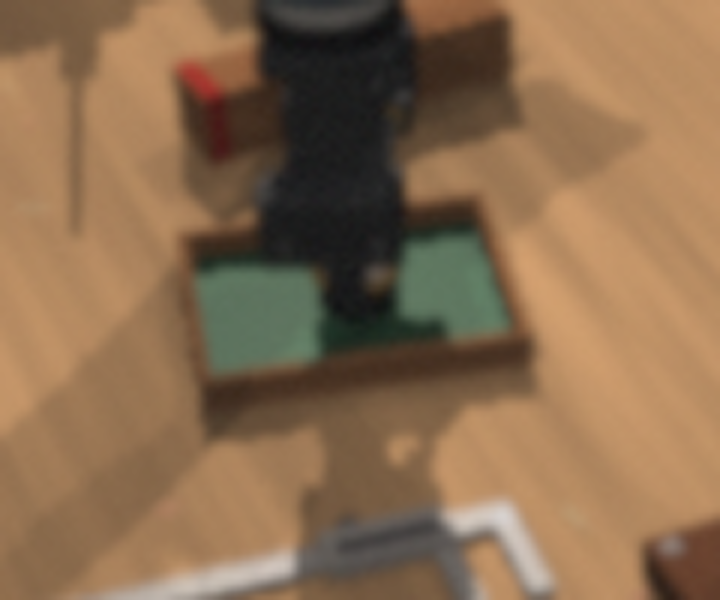

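```bash
python3 -m jog '[[0,0,0.004,0,0,0],[0,0,0.008,0,0,0],[0,0,0.012,0,0,0],[0,0,0.016,0,0,0],[0,0,0.02,0,0,0],[0,0,0.022,0,0,0],[0,0,0.024,0,0,0],[0,0,0.025,0,0,0],[0,0,0.025,0,0,0],[0,0,0.025,0,0,0]]'
```

```text
clock: 26.95
tcp_pos: [0.4884, 0.2902, 0.0262]
eef_rot: [3.142, -0.0, 1.131]
ft_force: [-0.2, 0.8, -1.2]
opening: 0.0461
```

```bash
python3 -m jog '[[0,0,0.002,0,0,0],[0,0,0.004,0,0,0],[0,0,0.006,0,0,0],[0,0,0.008,0,0,0],[0,0,0.01,0,0,0],[0,0,0.01,0,0,0],[0,0,0.01,0,0,0],[0,0,0.01,0,0,0],[0,0,0.01,0,0,0],[0,0,0.01,0,0,0]]'
python3 -c "
from plant import telemetry
print(telemetry.observe()['ft_force'],telemetry.observe()['tcp_pos'])"
```

```text
clock: 27.95
tcp_pos: [0.4884, 0.2902, 0.0256]
eef_rot: [-3.141, -0.0, 1.131]
ft_force: [-1.6, -1.5, 5.9]
opening: 0.0465
[-1.5625482  -1.49417234  5.93952518] [0.48836178 0.29019374 0.02564341]
```

Contact at 0.0256, where the felt should be (5.9 N). I'll release with a partial opening so the fingers clear the walls, then rise.

```bash
python3 -m jog '[[0,0,0,0,0,0],[0,0,0,0,0,0],[0,0,0,0,0,0],[0,0,0,0,0,0],[0,0,0,0,0,0],[0,0,0,0,0,0],[0,0,0,0,0,0],[0,0,0,0,0,0],[0,0,0,0,0,0],[0,0,0,0,0,0]]' -0.4
python3 -m jog '[[0,0,-0.05,0,0,0],[0,0,-0.1,0,0,0],[0,0,-0.2,0,0,0],[0,0,-0.3,0,0,0],[0,0,-0.4,0,0,0],[0,0,-0.5,0,0,0],[0,0,-0.6,0,0,0],[0,0,-0.7,0,0,0],[0,0,-0.85,0,0,0],[0,0,-1,0,0,0]]'
python3 - <<'E'
from h import *
for n in ['wrist','side','top']:
    d=imaging.get_image(n); cv2.imwrite(f'pics/l_{n}.png',d['pixels'][:,:,::-1])
E
```

```text
clock: 28.95
tcp_pos: [0.4883, 0.2902, 0.0253]
eef_rot: [3.142, -0.0, 1.131]
ft_force: [-0.3, 0.6, -0.3]
opening: 0.0622
clock: 29.95
tcp_pos: [0.4883, 0.2901, 0.1264]
eef_rot: [-3.142, 0.0, 1.131]
ft_force: [-0.4, -0.2, 0.1]
opening: 0.0615
```

View pics/l_wrist.png

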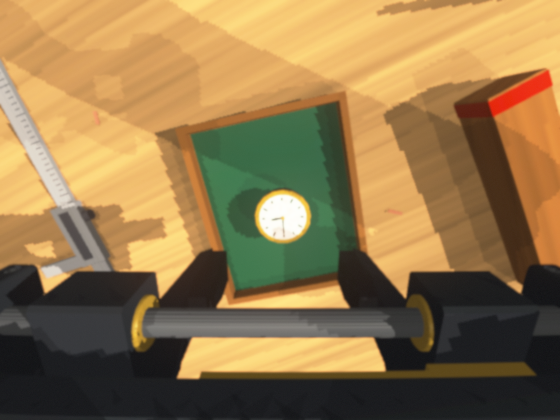

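View pics/l_side.png

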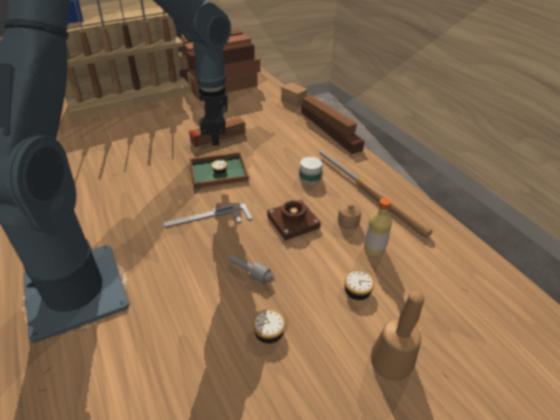

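View pics/l_top.png

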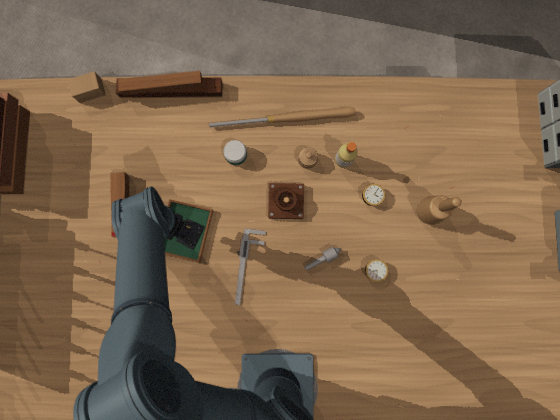

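The insert lies face up on the felt at wrist (283,216). The body sits on the block at top (286,200), with the dowel visible through it. All the bystanders are where they were in the first pictures, and the robot is clear of everything.

```bash
python3 -c "
from plant import env
print(env.job_done())"
```

```text
the job is handed in; nothing more can be done
None
```

The insert is out of the walnut clock and lying face up near the middle of the felt-lined tray. The empty body is sitting on the push-out block. I handed the job in at about 30 s of the 54 s allowed.

- **Choosing the clock:** I took the middle of the three dials, the only one in a walnut body. The other two were bare, larger inserts, and I left them alone.
- **Pressing out:** I set the clock over the dowel and pressed until the block pushed back with 17.7 N at the expected height. The insert then stood proud of the body's face.
- **Placing:** I lifted the insert by its bezel and lowered it until it touched the felt at the expected height (5.9 N), then let go.

The last pictures showed the dowel visible through the empty body, the other things where they were at the start, and the gripper about 100 mm above the tray, clear of everything.

Two measurements disagreed. The side and top cameras differed by about 6 mm in x, so I used the wrist camera for the final positions. My two readings of the tray's centre differed by about 4 mm, which is well within its size.

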